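Chuck set check: point out the empty pocket and the stray jaw

TASK

Show the turner what is missing from the chuck jaw tray: point straight down at the empty pocket, with the fingertips one to four centimetres above the tray, and stay there for two seconds; then point in the same way at the chuck jaw that lies loose on the bench, again for two seconds. Do not touch the tray, any jaw, the faceplate or the wooden offcut, and do not point at the jaws that are in their pockets. Then press the green call button all the way in and let it go.

Things in the scene. Friction and masses are not known exactly. Their poses are not given: they have to be found in the camera images.
- jaw_tray: grey tray fixed to the bench, 125 x 145 x 20 mm (x, y, z), with four pockets in two rows of two, pocket centres at x = +-29 mm, y = +-34 mm from its middle; each pocket is 36 x 48 mm and 12 mm deep. Three pockets hold a jaw, one is empty. Origin: centre of its underside; z up.
- empty_place: the bare red floor of the empty pocket, 36 x 48 mm. Origin: its middle, 12 mm below the top of the tray; z up.
- stray_jaw: the missing grey steel chuck jaw, lying loose on the bench outside the tray, base down: base 32 x 44 x 18 mm (x, y, z), with a step 12 x 18 mm on it (centred 8 mm toward +y) that reaches 30 mm height. Origin: centre of its underside; z up.
- jaw_a: another of the set, seated in a pocket of the tray, base down. Same shape and size as stray_jaw; it rests on the pocket floor, so its top stands 18 mm above the tray top. Origin: centre of its underside.
- jaw_b: another of the set, seated in a pocket of the tray, base down. Same shape and size as stray_jaw; it rests on the pocket floor, so its top stands 18 mm above the tray top. Origin: centre of its underside.
- jaw_c: another of the set, seated in a pocket of the tray, base down. Same shape and size as stray_jaw; it rests on the pocket floor, so its top stands 18 mm above the tray top. Origin: centre of its underside.
- faceplate: round grey faceplate, 75 mm across and 27 mm high, loose on the bench. A bystander. Origin: centre of its underside.
- offcut: brown wooden offcut 28 x 62 x 22 mm, loose on the bench. A bystander. Origin: centre of its underside.
- call_button_top (a point): centre of the top face of the green round call button, 36 mm across, 24 mm above the bench when released, in a yellow housing fixed to the bench; it is pressed straight down, and this point moves with it. Behind it stands a tall wood lathe (y from -0.1 to 0.15, x beyond 0.5): pass in front of it.
- call_button (a joint): travel of the call button (m): 0 released, 0.008 fully in, where its spring pushes back with 5 N; it springs out by itself.

How it is judged:
On the way, in this order (a step that is already met when the one before it is completed fails the run):
1. the tool points down at the empty pocket and stays there (horizontal distance between the grasp point and empty_place below 0.018 m and z of the grasp point in the frame of empty_place between 0.022 and 0.085 m and angle between the grasp point's own z axis and vertical above 2.75 rad), for 1.5 s.
2. the tool points down at the stray jaw and stays there (horizontal distance between the grasp point and stray_jaw below 0.022 m and z of the grasp point in the frame of stray_jaw between 0.048 and 0.1 m and angle between the grasp point's own z axis and vertical above 2.75 rad), for 1.5 s.
3. the call button is pressed in (value of joint call_button above 0.006 m), for 0.1 s.
At the end, for the whole second after the job is handed in: the call button is out again (within 1.5 mm), and the stray jaw, the seated jaws, the faceplate and the offcut lie at rest within 8 mm of where they were (value of joint call_button below 0.0015 m and distance of each of jaw_a, jaw_b, jaw_c, stray_jaw, faceplate, offcut from where it was at the start of the episode below 0.008 m and linear speed of each of jaw_a, jaw_b, jaw_c, stray_jaw, faceplate, offcut below 0.02 m/s); the robot touches nothing.
It fails at once if the robot touches the tray or a jaw in it (contact force between any of the fingers, the arm and jaw_tray above 0.5 N or contact force between any of the fingers, the arm and jaw_a above 0.5 N or contact force between any of the fingers, the arm and jaw_b above 0.5 N or contact force between any of the fingers, the arm and jaw_c above 0.5 N).
It fails at once if the robot touches the stray jaw, the faceplate or the offcut (contact force between any of the fingers, the arm and stray_jaw above 0.5 N or contact force between any of the fingers, the arm and faceplate above 0.5 N or contact force between any of the fingers, the arm and offcut above 0.5 N).
It fails at once if a jaw, the faceplate or the offcut is lifted or shifted by more than 8 mm (distance of any of jaw_a, jaw_b, jaw_c, stray_jaw, faceplate, offcut from where it was at the start of the episode above 0.008 m).
It fails at once if the fingertips come down over the middle of a jaw that is in its pocket (within 12 mm, less than 35 mm above it): the wrong thing is pointed at ((horizontal distance between the grasp point and jaw_a below 0.012 m and z of the grasp point in the frame of jaw_a below 0.084 m) or (horizontal distance between the grasp point and jaw_b below 0.012 m and z of the grasp point in the frame of jaw_b below 0.084 m) or (horizontal distance between the grasp point and jaw_c below 0.012 m and z of the grasp point in the frame of jaw_c below 0.084 m)).
It also fails if it takes over 56 s, if anything falls off the work surface, if the arm or the gripper's body presses on something with over 40 N, if the wrist force passes 120 N, or if a joint passes its speed limit or range.

ROBOT

A 6-joint arm with a two-finger parallel gripper is mounted at the origin on a cart in front of the work surface, level with it; the furniture and walls round the work are solid. World frame = base frame: x ahead of the robot, y to its left, z up, the work surface at z = 0. Lengths are in m, angles in rad, forces in N, time in s.
With the tool pointing down it reaches from about 0.35 to 1 m from the base axis. Payload 7.1 kg.
Tool frame: the origin (TCP) lies between the finger pads, 19 mm behind the fingertips; this is the grasp point; z points along the fingers, y is the line along which they close (so a half turn about z gives the same grasp; the last joint's range is limited). The gripper opens to 85 mm and grips with 20 to 120 N. Pads are 22 mm wide; open, the fingers measure 114 mm over their backs; the gripper's body (76 mm by 85 mm) begins 54 mm behind the grasp point. The pads swing forward as they close: fully open they stand 13 mm farther back than shut.
Start: joints at [1.19, 0.423, 1.63, -0, 1.089, -0.019], TCP at [0.221, 0.585, 0.25] pointing down, gripper open.
Joint ranges: [-3, 3], [-0.9, 2.11], [0.09, 2.58], [-1.31, 4.45], [0.11, 2.69], [-2.54, 2.54]. Speed limits (rad/s): [2.39, 2.39, 3.01, 3.14, 3.14, 3.14].

INTERFACE

Orientations are given as a 3x3 rotation matrix whose columns are the frame's x, y, z axes.
In Python, from plant import r, vision, ticket, telemetry gives the robot as it stands (r), with the cameras (vision), the job (ticket) and the readings (telemetry).
- The arm moves only by the shell command python3 jog.py 'ROWS' [FORCE]. ROWS is rows parted by semicolons, their numbers by spaces, 1 to 10 of them, each of 7 numbers: the finger opening in m, then dx, dy, dz in m, then a rotation vector rx, ry, rz in rad; each row is the pose to reach, as a shift and turn from the pose commanded when the command began, along the tool's axes at that moment; what a row does not reach only later rows make up. A row lasts 1/12 s, in which the tool goes at most 0.0417 m and 0.125 rad, less where a joint would pass 70% of its speed; a pose out of reach is approached as far as the arm can. The fingers move at their own pace and stop on an object; FORCE is the grip in N (left out, the last holds). Time passes only in rows, so rows that do not move let the fingers close. It prints the time, the measured TCP pose, the force, the opening and the grip force at its end.
- telemetry.sense(): the state, without advancing time (a new reading comes with each control period).
- vision.capture(name): name is "side" or "top" or "wrist"; returns a dict with "pixels" (420x560x3 uint8, red, green, blue), "intrinsics" (3x3 intrinsics, pixels), "k1" (the pictures are not rectified: a ray, as slopes to the right and down, at radius r is drawn at 1 + k1 r^2 times it, then the intrinsics apply), "eye" and "rotation" of the camera in the world. Camera axes: x right, y down, z forward; pixel columns grow to the right and rows downward; lengths in m; the calibration is good to about 2 mm. A picture is of the moment at which its call begins. There is no depth.
- ticket.finish_job(): hands the job in; it is judged then, once.
The state is a dict: "time": time; "qpos": joint angles; "dq": joint speeds; "joint_torque": joint torques, N m; "tool_pos": TCP position; "tcp_rot": TCP orientation; "wrist_force": force on the tool from outside, world axes, zero at the start; "wrist_torque": the same for the moment, N m; "finger_gap": finger opening in m; "finger_force": force on a finger pad.
Only numpy, scipy, OpenCV 4.12 (cv2) and the standard library are available. Lean on these libraries where they do the work, as an engineer would, in place of code of your own. Each camera call takes 0.05 s, during which the arm holds its last target. There are 200 camera calls.

## Working session

There is one attempt and no reset: what is moved stays moved. The work goes in short steps, Python scripts to look and compute and a shell command to move; the robot and the scene stay as the last step left them, time stands still between calls to the robot, and variables do not carry over. Pictures are saved under pics/ and viewed, at most 10 in all, crops included, and the job is handed in when it is done.

```bash
ls; mkdir -p pics
cat > h.py <<'E'
import numpy as np,cv2
from plant import r, vision, ticket, telemetry
def cap(n,f=None):
    c=vision.capture(n)
    if f: cv2.imwrite('pics/'+f,c['pixels'][:,:,::-1])
    return c
def ray(c,u,v,z):
    K=c['intrinsics'];d=np.array([c['k1'],0,0,0,0],float)
    p=cv2.undistortPoints(np.array([[[u,v]]],float),np.array(K,float),d)[0,0]
    w=np.array(c['rotation'])@[p[0],p[1],1];e=np.array(c['eye'])
    return e+w*(z-e[2])/w[2]
E
python3 - <<'E'
from h import *
import pickle
s=telemetry.sense();print(s['time'],s['tool_pos'],s['tcp_rot'],s['wrist_force'],s['finger_gap'])
d={n:cap(n,n+'0.png') for n in('top','side')}
pickle.dump(d,open('d.pkl','wb'))
for n in d:print(n,d[n]['eye'],d[n]['k1'])
E
```

```text
jog.py
pics
plant.py
0.0 [0.22098745 0.58406649 0.24922877] [[-9.35274680e-01  3.53922215e-01 -5.82287158e-04]
 [ 3.53922693e-01  9.35273564e-01 -1.44476813e-03]
 [ 3.32622488e-05 -1.55733969e-03 -9.99998787e-01]] [0.4326553  0.18722278 0.76255955] 0.08548617440833717
top [ 0.46124938 -0.08385786  1.1173883 ] -0.08412881719137723
side [0.1488891  0.54686755 0.48341154] -0.06265775435677104
```

View pics/top0.png

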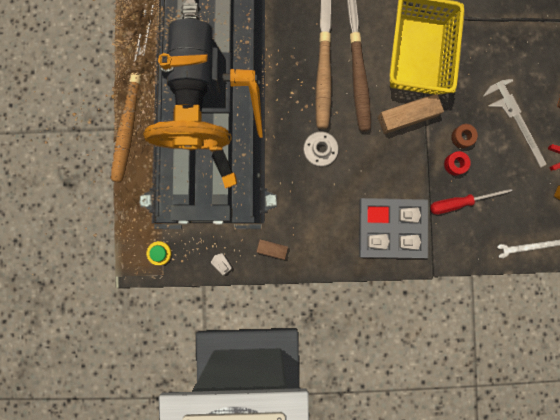

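View pics/side0.png

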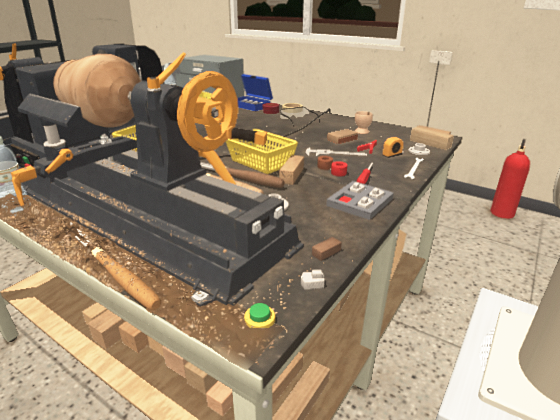

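The top view shows the tray at about (395,228) with its red empty pocket at (378,214), and the stray jaw at (221,264). The offcut is at (272,250), the faceplate at (321,149) and the green button at (158,253). The side view agrees: button (260,312), jaw (313,280), red pocket (345,198).

Run:
```python
from h import *
import pickle
d=pickle.load(open('d.pkl','rb'))
def blob(c,box,f):
    u0,v0,u1,v1=box
    p=cv2.cvtColor(c['pixels'][v0:v1,u0:u1].copy(),cv2.COLOR_RGB2HSV).astype(int)
    m=f(p[...,0],p[...,1],p[...,2]).astype(np.uint8)
    n,l,s,ce=cv2.connectedComponentsWithStats(m)
    k=1+s[1:,4].argmax()
    cn=max(cv2.findContours((l==k).astype(np.uint8),0,1)[0],key=cv2.contourArea)+np.array([u0,v0])
    return ce[k]+[u0,v0],s[k,4],cn
red=lambda h,s,v:((h<8)|(h>172))&(s>150)&(v>90)
grn=lambda h,s,v:(h>45)&(h<85)&(s>100)
jaw=lambda h,s,v:(s<60)&(v>120)
tray=lambda h,s,v:(s<70)&(v>75)
t=d['top'];si=d['side']
for name,c,box,f,z in [('red',t,(362,200,395,226),red,.008),('red',si,(335,185,360,210),red,.008),('green',t,(140,235,178,272),grn,.024),('green',si,(240,298,280,325),grn,.022),('jaw',t,(205,248,240,278),jaw,.02),('jaw',si,(295,265,330,293),jaw,.015),('tray',t,(350,190,435,265),tray,.02)]:
    ce,a,cn=blob(c,box,f)
    bx=cv2.boxPoints(cv2.minAreaRect(cn))
    print(name,ce.round(1),a,'z',z,ray(c,*ce,z).round(4)); print([tuple(ray(c,*b,z)[:2].round(4)) for b in bx] )
big=cv2.resize(t['pixels'][195:285,140:300],None,fx=5,fy=5,interpolation=cv2.INTER_CUBIC)
b2=cv2.resize(si['pixels'][255:335,235:365],None,fx=5,fy=5,interpolation=cv2.INTER_CUBIC)
cv2.imwrite('pics/z.png',cv2.resize(big,(800,450))[:,:,::-1])
```

```text
red [377.9 214.3] 340 z 0.008 [ 0.5234 -0.3225  0.008 ]
[(np.float64(0.542), np.float64(-0.3016)), (np.float64(0.5408), np.float64(-0.3453)), (np.float64(0.5061), np.float64(-0.3437)), (np.float64(0.5074), np.float64(-0.3001))]
red [344.8 198.6] 45 z 0.008 [ 0.5296 -0.3331  0.008 ]
[(np.float64(0.5404), np.float64(-0.3193)), (np.float64(0.55), np.float64(-0.3455)), (np.float64(0.5198), np.float64(-0.3473)), (np.float64(0.511), np.float64(-0.3214))]
green [157.4 253.2] 204 z 0.024 [0.4536 0.1507 0.024 ]
[(np.float64(0.4692), np.float64(0.1662)), (np.float64(0.4684), np.float64(0.1344)), (np.float64(0.4368), np.float64(0.1349)), (np.float64(0.4376), np.float64(0.1667))]
green [259.3 312.1] 319 z 0.022 [0.4515 0.1555 0.022 ]
[(np.float64(0.4779), np.float64(0.1467)), (np.float64(0.451), np.float64(0.1284)), (np.float64(0.4262), np.float64(0.1634)), (np.float64(0.4516), np.float64(0.1807))]
jaw [220.5 263.1] 262 z 0.02 [0.4292 0.0183 0.02  ]
[(np.float64(0.4382), np.float64(0.044)), (np.float64(0.4556), np.float64(0.0182)), (np.float64(0.4195), np.float64(-0.0064)), (np.float64(0.4021), np.float64(0.0194))]
jaw [312.4 279.3] 421 z 0.015 [0.4259 0.0224 0.015 ]
[(np.float64(0.4604), np.float64(0.0072)), (np.float64(0.4231), np.float64(-0.0181)), (np.float64(0.3942), np.float64(0.0351)), (np.float64(0.4291), np.float64(0.0586))]
tray [394.2 225.6] 4108 z 0.02 [ 0.4976 -0.354   0.02  ]
[(np.float64(0.5766), np.float64(-0.2619)), (np.float64(0.572), np.float64(-0.4336)), (np.float64(0.4281), np.float64(-0.4263)), (np.float64(0.4338), np.float64(-0.2562))]
```

View pics/z.png

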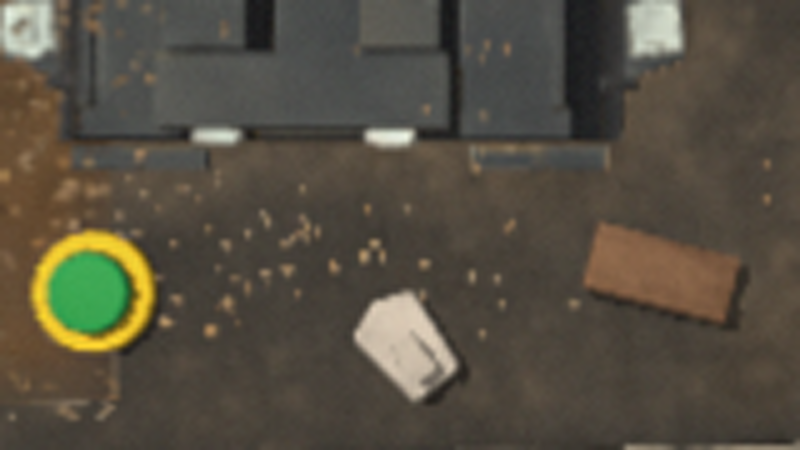

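The crop shows the jaw with its step toward the lower right and clear bench around it. Sizes measured are jaw 44x31 mm, button 32 mm and red floor 44x35 mm, all close to the given sizes. Targets: pocket (0.5235,-0.3215), jaw (0.429,0.019), button (0.453,0.151).

First I move in front of the lathe, closing the fingers and squaring the tool.

```bash
A="0 -0.302 -0.35 0 0 0 -0.361"; python3 jog.py '0 -0.302 -0.35 0 0 0 -0.361;0 -0.302 -0.35 0 0 0 -0.361;0 -0.302 -0.35 0 0 0 -0.361;0 -0.302 -0.35 0 0 0 -0.361;0 -0.302 -0.35 0 0 0 -0.361;0 -0.302 -0.35 0 0 0 -0.361;0 -0.302 -0.35 0 0 0 -0.361;0 -0.302 -0.35 0 0 0 -0.361;0 -0.302 -0.35 0 0 0 -0.361;0 -0.302 -0.35 0 0 0 -0.361' 20
python3 -c "
from h import *
s=telemetry.sense();print(s['time'],s['tool_pos'],s['tcp_rot'].round(3) if hasattr(s['tcp_rot'],'round') else s['tcp_rot'],s['qpos'],s['finger_gap'])"
```

```text
time: 0.93
tool_pos: [0.3641, 0.1912, 0.25]
tcp_rot: [[-1.0, 0.0, 0.0], [0.0, 1.0, -0.0], [-0.0, -0.0, -1.0]]
wrist_force: [1.4, 1.2, 0.3]
finger_gap: 0.0003
finger_force: 0.0
0.9333 [0.36408075 0.19120131 0.2499975 ] [[-1.  0.  0.]
 [ 0.  1. -0.]
 [-0. -0. -1.]] [ 4.54648422e-01  1.01486501e-01  2.07647844e+00 -2.83014317e-05
  9.63637913e-01 -1.11581543e+00] 0.00027370292005408334
```

```bash
python3 jog.py '0 -0.021 -0.311 0 0 0 0;0 -0.021 -0.311 0 0 0 0;0 -0.021 -0.311 0 0 0 0;0 -0.021 -0.311 0 0 0 0;0 -0.021 -0.311 0 0 0 0;0 -0.021 -0.311 0 0 0 0;0 -0.021 -0.311 0 0 0 0;0 -0.021 -0.311 0 0 0 0;0 -0.159 -0.513 0 0 0 0;0 -0.159 -0.513 0 0 0 0'
```

```text
time: 1.77
tool_pos: [0.4311, -0.1883, 0.2499]
tcp_rot: [[-1.0, 0.002, -0.001], [0.002, 1.0, 0.0], [0.001, 0.0, -1.0]]
wrist_force: [1.3, 1.0, 0.5]
finger_gap: 0.0001
finger_force: 0.0
```

```bash
python3 jog.py '0 -0.085 -0.123 0 0 0 0;0 -0.085 -0.123 0 0 0 0;0 -0.085 -0.123 0 0 0 0;0 -0.085 -0.123 0 0 0 0;0 -0.085 -0.123 0 0 0 0;0 -0.085 -0.123 0 0 0 0'
python3 - <<'E'
from h import *
c=cap('wrist','w1.png')
E
```

```text
time: 2.27
tool_pos: [0.5165, -0.3104, 0.249]
tcp_rot: [[-1.0, 0.002, -0.001], [0.002, 1.0, 0.001], [0.001, 0.001, -1.0]]
wrist_force: [0.5, 1.1, -0.6]
finger_gap: -0.0001
finger_force: 0.0
```

View pics/w1.png

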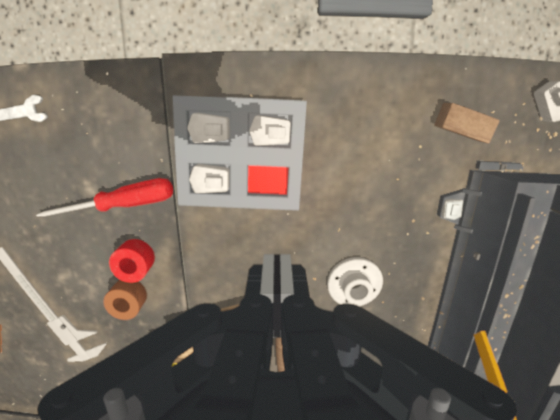

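The wrist view shows the red pocket at (268,180) beside the three seated jaws, with the fingers above and behind it. I'll cross-check its position from this view.

Run:
```python
from h import *
c=cap('wrist');im=c['pixels']
h=cv2.cvtColor(im[155:203,240:296].copy(),cv2.COLOR_RGB2HSV).astype(int)
m=((h[...,0]<8)|(h[...,0]>172))&(h[...,1]>150)
v,u=np.nonzero(m);print(u.mean()+240,v.mean()+155,m.sum())
for a,b in((u.mean()+240,v.mean()+155),(u.min()+240,v.min()+155),(u.max()+240,v.max()+155)):print(ray(c,a,b,.008).round(4))
for p in((173,97),(306,100),(299,210),(176,205)):print('tray',ray(c,*p,.02).round(3))
s=telemetry.sense();print(s['tool_pos'],c['eye'])
```

```text
266.4400386847195 180.42359767891682 1034
[ 0.5251 -0.3223  0.008 ]
[ 0.5086 -0.3451  0.008 ]
[ 0.5422 -0.2986  0.008 ]
tray [ 0.428 -0.422  0.02 ]
tray [ 0.433 -0.278  0.02 ]
tray [ 0.559 -0.283  0.02 ]
tray [ 0.552 -0.431  0.02 ]
[ 0.51572694 -0.30879386  0.24934881] [ 0.43250964 -0.30999607  0.37290996]
```

The two views agree within 2 mm. Descending now.

```bash
python3 jog.py '0 -0.009 -0.013 0 0 0 0;0 -0.009 -0.013 0.04 0 0 0;0 -0.009 -0.013 0.08 0 0 0;0 -0.009 -0.013 0.12 0 0 0;0 -0.009 -0.013 0.15 0 0 0;0 -0.009 -0.013 0.174 0 0 0;0 -0.009 -0.013 0.174 0 0 0;0 -0.009 -0.013 0.174 0 0 0'
python3 jog.py '0 0 0 0 0 0 0;0 0 0 0 0 0 0;0 0 0 0 0 0 0;0 0 0 0 0 0 0;0 0 0 0 0 0 0;0 0 0 0 0 0 0;0 0 0 0 0 0 0;0 0 0 0 0 0 0;0 0 0 0 0 0 0;0 0 0 0 0 0 0'
python3 jog.py '0 0 0 0 0 0 0;0 0 0 0 0 0 0;0 0 0 0 0 0 0;0 0 0 0 0 0 0;0 0 0 0 0 0 0;0 0 0 0 0 0 0;0 0 0 0 0 0 0;0 0 0 0 0 0 0;0 0 0 0 0 0 0;0 0 0 0 0 0 0'
python3 jog.py '0 0 0 0 0 0 0;0 0 0 0 0 0 0;0 0 0 0 0 0 0;0 0 0 0 0 0 0;0 0 0 0 0 0 0;0 0 0 0 0 0 0;0 0 0 0 0 0 0;0 0 0 0 0 0 0;0 0 0 0 0 0 0;0 0 0 0 0 0 0'
```

```text
time: 3.03
tool_pos: [0.5246, -0.3213, 0.0755]
tcp_rot: [[-1.0, -0.0, -0.003], [-0.0, 1.0, 0.002], [0.003, 0.002, -1.0]]
wrist_force: [0.6, -0.4, 0.8]
finger_gap: 0.0004
finger_force: 0.0
time: 3.87
tool_pos: [0.5256, -0.3228, 0.0759]
tcp_rot: [[-1.0, 0.001, -0.0], [0.001, 1.0, 0.0], [0.0, 0.0, -1.0]]
wrist_force: [-0.0, 0.6, -0.3]
finger_gap: -0.0001
finger_force: 0.0
time: 4.7
tool_pos: [0.5257, -0.3228, 0.076]
tcp_rot: [[-1.0, 0.001, -0.0], [0.001, 1.0, 0.0], [0.0, 0.0, -1.0]]
wrist_force: [0.2, -0.4, -0.3]
finger_gap: 0.0002
finger_force: 0.0
time: 5.53
tool_pos: [0.5257, -0.3228, 0.076]
tcp_rot: [[-1.0, 0.001, -0.0], [0.001, 1.0, -0.0], [0.0, -0.0, -1.0]]
wrist_force: [-0.3, -0.2, 1.1]
finger_gap: 0.0002
finger_force: 0.0
```

```bash
python3 jog.py '0 0 0 -0.144 0 0 0;0 0 0 -0.144 0 0 0;0 0 0 -0.144 0 0 0;0 0 0 -0.144 0 0 0;0 0.126 0.203 -0.144 0 0 0;0 0.126 0.203 -0.144 0 0 0;0 0.126 0.203 -0.144 0 0 0;0 0.126 0.203 -0.144 0 0 0;0 0.126 0.203 -0.144 0 0 0;0 0.126 0.203 -0.144 0 0 0'
python3 jog.py '0 -0.02 0.13 0 0 0 0;0 -0.02 0.13 0 0 0 0;0 -0.02 0.13 0 0 0 0;0 -0.02 0.13 0 0 0 0;0 -0.02 0.13 0 0 0 0;0 -0.02 0.13 0 0 0 0;0 -0.02 0.13 0 0 0 0'
python3 - <<'E'
from h import *
c=cap('wrist','w2.png');print(telemetry.sense()['tool_pos'])
E
```

```text
time: 6.37
tool_pos: [0.3973, -0.1175, 0.2198]
tcp_rot: [[-1.0, 0.001, -0.001], [0.001, 1.0, 0.001], [0.001, 0.001, -1.0]]
wrist_force: [-0.3, -0.9, 0.9]
finger_gap: -0.0003
finger_force: 0.0
time: 6.95
tool_pos: [0.4198, 0.0094, 0.22]
tcp_rot: [[-1.0, 0.001, -0.0], [0.001, 1.0, -0.0], [0.0, -0.0, -1.0]]
wrist_force: [0.2, 1.1, 0.7]
finger_gap: -0.0004
finger_force: 0.0
[0.41975238 0.00909916 0.21993567]
```

View pics/w2.png

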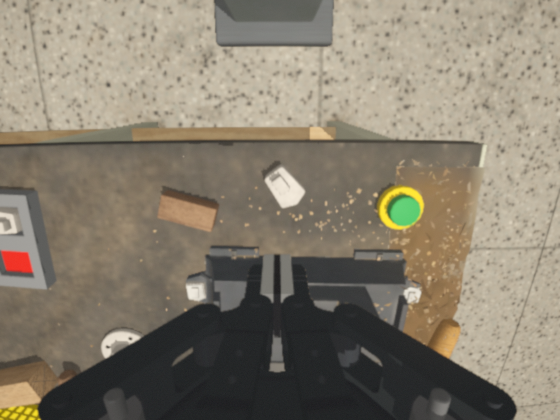

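The wrist view shows the stray jaw at (285,187), the green button at (405,211) and the offcut at (188,210). I'll cross-check the jaw and button.

Run:
```python
from h import *
c=cap('wrist');im=c['pixels']
def b(box,f):
    u0,v0,u1,v1=box;h=cv2.cvtColor(im[v0:v1,u0:u1].copy(),cv2.COLOR_RGB2HSV).astype(int)
    m=f(h).astype(np.uint8)
    cn=max(cv2.findContours(m,0,1)[0],key=cv2.contourArea)
    q=cv2.minAreaRect(cn);return np.array(q[0])+[u0,v0],q
p,q=b((255,155,315,218),lambda h:(h[...,1]<60)&(h[...,2]>120));print(p,q,ray(c,*p,.018).round(4))
p,q=b((375,180,430,235),lambda h:(h[...,0]>45)&(h[...,0]<85)&(h[...,1]>100));print(p,q,ray(c,*p,.023).round(4))
```

```text
[289.02941132 179.11764908] ((34.02941131591797, 24.11764907836914), (43.38914108276367, 57.795021057128906), 30.963754653930664) [0.418  0.0214 0.018 ]
[403.5 210. ] ((28.5, 30.0), (30.0, 31.0), 90.0) [0.4519 0.148  0.023 ]
```

The jaw mask picked up some bright neighbouring pixels, since its box is too big. The jaw's visible centre (285,187) still gives about (0.427,0.018), in agreement with the top view. Pointing now.

```bash
python3 jog.py '0 -0.008 0.009 0 0 0 0;0 -0.008 0.009 0.04 0 0 0;0 -0.008 0.009 0.08 0 0 0;0 -0.008 0.009 0.12 0 0 0;0 -0.008 0.009 0.144 0 0 0;0 -0.008 0.009 0.144 0 0 0;0 -0.008 0.009 0.144 0 0 0'
python3 jog.py '0 0 0 0 0 0 0;0 0 0 0 0 0 0;0 0 0 0 0 0 0;0 0 0 0 0 0 0;0 0 0 0 0 0 0;0 0 0 0 0 0 0;0 0 0 0 0 0 0;0 0 0 0 0 0 0;0 0 0 0 0 0 0;0 0 0 0 0 0 0'
python3 jog.py '0 0 0 0 0 0 0;0 0 0 0 0 0 0;0 0 0 0 0 0 0;0 0 0 0 0 0 0;0 0 0 0 0 0 0;0 0 0 0 0 0 0;0 0 0 0 0 0 0;0 0 0 0 0 0 0;0 0 0 0 0 0 0;0 0 0 0 0 0 0'
python3 jog.py '0 0 0 0 0 0 0;0 0 0 0 0 0 0;0 0 0 0 0 0 0;0 0 0 0 0 0 0;0 0 0 0 0 0 0;0 0 0 0 0 0 0;0 0 0 0 0 0 0;0 0 0 0 0 0 0;0 0 0 0 0 0 0;0 0 0 0 0 0 0'
python3 - <<'E'
from h import *
c=cap('side','s2.png')
E
```

```text
time: 7.63
tool_pos: [0.4276, 0.019, 0.0752]
tcp_rot: [[-1.0, 0.002, -0.003], [0.002, 1.0, -0.0], [0.003, -0.0, -1.0]]
wrist_force: [0.2, 0.0, 0.3]
finger_gap: 0.0001
finger_force: 0.0
time: 8.47
tool_pos: [0.428, 0.0193, 0.076]
tcp_rot: [[-1.0, 0.001, -0.0], [0.001, 1.0, 0.0], [0.0, 0.0, -1.0]]
wrist_force: [-1.3, 0.4, -0.0]
finger_gap: -0.0002
finger_force: 0.0
time: 9.3
tool_pos: [0.428, 0.0193, 0.076]
tcp_rot: [[-1.0, 0.001, -0.0], [0.001, 1.0, -0.0], [0.0, -0.0, -1.0]]
wrist_force: [0.1, -0.4, -0.4]
finger_gap: -0.0001
finger_force: 0.0
time: 10.13
tool_pos: [0.428, 0.0193, 0.076]
tcp_rot: [[-1.0, 0.001, -0.0], [0.001, 1.0, -0.0], [0.0, -0.0, -1.0]]
wrist_force: [0.5, -0.2, -0.7]
finger_gap: 0.0001
finger_force: 0.0
```

View pics/s2.png

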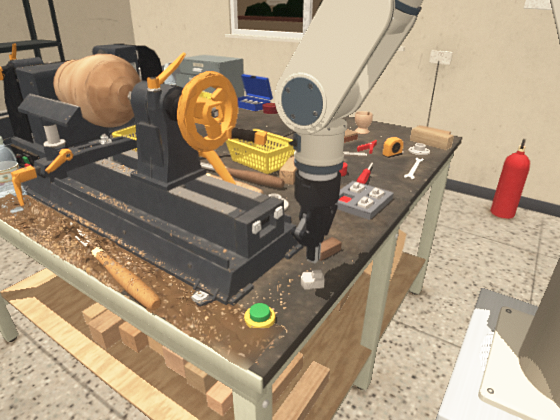

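The side view shows the fingertips (315,258) hovering over the stray jaw (313,280) with a visible gap. Next is the button.

```bash
python3 jog.py '0 0 0 -0.04 0 0 0;0 0 0 -0.074 0 0 0;0 -0.021 0.131 -0.074 0 0 0;0 -0.021 0.131 -0.074 0 0 0;0 -0.021 0.131 -0.074 0 0 0;0 -0.021 0.131 -0.074 0 0 0;0 -0.021 0.131 -0.04 0 0 0;0 -0.021 0.131 -0.01 0 0 0;0 -0.021 0.131 0.016 0 0 0;0 -0.021 0.131 0.016 0 0 0'
python3 jog.py '0 0 0 0.005 0 0 0;0 0 0 0.01 0 0 0;0 0 0 0.014 0 0 0;0 0 0 0.017 0 0 0;0 0 0 0.019 0 0 0;0 0 0 0.019 0 0 0;0 0 0 0.019 0 0 0'
```

```text
time: 11.02
tool_pos: [0.4459, 0.1493, 0.0562]
tcp_rot: [[-1.0, 0.0, -0.008], [0.0, 1.0, -0.002], [0.008, -0.002, -1.0]]
wrist_force: [-1.0, -0.9, 0.3]
finger_gap: -0.0001
finger_force: 0.0
time: 11.6
tool_pos: [0.4497, 0.1504, 0.0416]
tcp_rot: [[-1.0, 0.001, 0.001], [0.001, 1.0, 0.0], [-0.001, 0.0, -1.0]]
wrist_force: [0.7, -1.3, 1.8]
finger_gap: 0.0
finger_force: 0.9
```

```bash
python3 jog.py '0 0 0 0.003 0 0 0;0 0 0 0.006 0 0 0;0 0 0 0.008 0 0 0;0 0 0 0.008 0 0 0;0 0 0 0.008 0 0 0'; python3 jog.py '0 0 0 0.001 0 0 0;0 0 0 0.001 0 0 0;0 0 0 0.001 0 0 0;0 0 0 0.001 0 0 0'
```

```text
time: 12.02
tool_pos: [0.4498, 0.1504, 0.0344]
tcp_rot: [[-1.0, 0.001, 0.002], [0.001, 1.0, 0.0], [-0.002, 0.0, -1.0]]
wrist_force: [-2.9, -2.4, 25.4]
finger_gap: 0.0002
finger_force: 12.5
time: 12.35
tool_pos: [0.4498, 0.1504, 0.0342]
tcp_rot: [[-1.0, 0.001, 0.002], [0.001, 1.0, 0.0], [-0.002, 0.0, -1.0]]
wrist_force: [-5.2, -3.1, 37.7]
finger_gap: -0.0002
finger_force: 18.6
```

Force is well above the 5 N spring, so the button is at its stop. Releasing straight up.

```bash
python3 jog.py '0 0 0 -0.02 0 0 0;0 0 0 -0.06 0 0 0;0 0 0 -0.1 0 0 0;0 0 0 -0.12 0 0 0;0 0 0 -0.12 0 0 0;0 0 0 -0.12 0 0 0;0 0 0 -0.12 0 0 0;0 0 0 -0.12 0 0 0;0 0 0 -0.12 0 0 0;0 0 0 -0.12 0 0 0'
python3 - <<'E'
from h import *
import pickle
d=pickle.load(open('d.pkl','rb'))
c=cap('side','s3.png')
a=c['pixels'][295:330,240:282].astype(int)-d['side']['pixels'][295:330,240:282]
print('button diff',abs(a).mean(),telemetry.sense()['wrist_force'])
E
```

```text
time: 13.18
tool_pos: [0.4484, 0.1501, 0.1509]
tcp_rot: [[-1.0, 0.001, -0.002], [0.001, 1.0, -0.001], [0.002, -0.001, -1.0]]
wrist_force: [0.1, -0.3, -0.5]
finger_gap: -0.0003
finger_force: 0.0
button diff 3.935374149659864 [0.10008763 0.08146676 0.34278009]
```

View pics/s3.png

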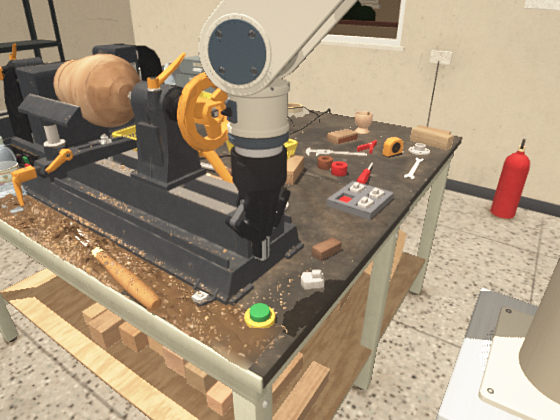

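The gripper hangs clear at (262,245), the button at (260,312) is out again, and the jaw (313,280), offcut (326,247) and tray are where they were.

```bash
python3 -c "
from plant import r, vision, ticket, telemetry
print(ticket.finish_job())"
```

```text
the job is handed in; nothing more can be done
None
```

I pointed at the empty pocket and then at the stray jaw for over two seconds each, pressed the call button to its stop and released it, saw no sign of touching anything else, and handed the job in (no verdict was returned).

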